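# Gauge the pipe couplers on the potting bench

## Task

First clear the three terracotta chips off the dark board onto the bench by pushing them over its edge with the scraper block, not with the fingers, and stand the scraper back on the bench clear of the board. Then take the white pipe couplers one at a time, working from the robot's left to its right, and slide each down over the copper pipe stub as far as it will go: stand those that slide right down to the base plate upright on the cleared board, and put those that stop part-way flat on the floor of the white seedling tray, not on top of one another. Leave the spray bottle, pot, frog and trowel where they are.

Things in the scene. Friction and masses are not known exactly. Their poses are not given: they have to be found in the camera images.
- board: fixed dark flat slab, 190 mm (its x) by 200 mm (its y), 12 mm thick, lying on the bench to the robot's left. Origin at the centre of its underside; z up
- gauge: fixed test gauge: steel base plate 90 x 90 x 10 mm with an upright copper pipe stub at its centre, 34 mm in diameter, its bevelled top 55 mm above the bench. Origin at the centre of the underside, on the stub axis; z up. A clear coupler slides down onto the plate (its middle then 35 mm above the bench); a ridged one stops with the ridge on the stub top (middle 58 mm above the bench)
- seedling_tray: fixed white plastic open seedling tray, 140 mm (its x) by 280 mm (its y), 35 mm high, walls and floor 3 mm thick, to the robot's right. Origin at the centre of its underside; z up
- scraper: loose wooden scraper block, 180 g, standing on its blade: the blade is a bar 120 mm long (its x), 44 mm thick (its y) and 30 mm high; on top of it stands a grip rib 70 mm long (x), 18 mm thick (y), from 30 to 76 mm above the underside. Origin at the centre of the blade's underside; z up
- chip_1: loose flat terracotta chip 34 x 24 x 10 mm, 20 g, lying flat on the board at the start. Origin at its middle (17 mm above the bench while on the board, about 5 mm when lying on the bench)
- chip_2: loose flat terracotta chip 34 x 24 x 10 mm, 20 g, lying flat on the board at the start. Origin at its middle (17 mm above the bench while on the board, about 5 mm when lying on the bench)
- chip_3: loose flat terracotta chip 34 x 24 x 10 mm, 20 g, lying flat on the board at the start. Origin at its middle (17 mm above the bench while on the board, about 5 mm when lying on the bench)
- coupler_a: white plastic pipe coupler (may be absent): tube 50 mm long, 60 mm outer, 40 mm inner diameter, 80 g. Some have a stop ridge inside half-way (26 mm opening, 6 mm thick), others are clear; outside all look alike. Origin at its middle, z along the tube. Starts upright on the bench; the 3 or 4 present stand in a loose row from the robot's left (+y) to its right, 80 mm or more apart in y
- coupler_b: white plastic pipe coupler (may be absent): tube 50 mm long, 60 mm outer, 40 mm inner diameter, 80 g. Some have a stop ridge inside half-way (26 mm opening, 6 mm thick), others are clear; outside all look alike. Origin at its middle, z along the tube. Starts upright on the bench; the 3 or 4 present stand in a loose row from the robot's left (+y) to its right, 80 mm or more apart in y
- coupler_c: white plastic pipe coupler (may be absent): tube 50 mm long, 60 mm outer, 40 mm inner diameter, 80 g. Some have a stop ridge inside half-way (26 mm opening, 6 mm thick), others are clear; outside all look alike. Origin at its middle, z along the tube. Starts upright on the bench; the 3 or 4 present stand in a loose row from the robot's left (+y) to its right, 80 mm or more apart in y
- coupler_d: white plastic pipe coupler (may be absent): tube 50 mm long, 60 mm outer, 40 mm inner diameter, 80 g. Some have a stop ridge inside half-way (26 mm opening, 6 mm thick), others are clear; outside all look alike. Origin at its middle, z along the tube. Starts upright on the bench; the 3 or 4 present stand in a loose row from the robot's left (+y) to its right, 80 mm or more apart in y
- coupler_e: white plastic pipe coupler (may be absent): tube 50 mm long, 60 mm outer, 40 mm inner diameter, 80 g. Some have a stop ridge inside half-way (26 mm opening, 6 mm thick), others are clear; outside all look alike. Origin at its middle, z along the tube. Starts upright on the bench; the 3 or 4 present stand in a loose row from the robot's left (+y) to its right, 80 mm or more apart in y
- coupler_f: white plastic pipe coupler (may be absent): tube 50 mm long, 60 mm outer, 40 mm inner diameter, 80 g. Some have a stop ridge inside half-way (26 mm opening, 6 mm thick), others are clear; outside all look alike. Origin at its middle, z along the tube. Starts upright on the bench; the 3 or 4 present stand in a loose row from the robot's left (+y) to its right, 80 mm or more apart in y
- spray_bottle: bystander: clear plastic spray bottle with white lever head, 72 mm across, 220 mm tall; origin at the centre of its underside
- pot: bystander: empty terracotta pot, 92 mm across, 70 mm tall; origin at the centre of its underside
- frog: bystander: small green ceramic frog, about 75 mm long, 65 mm tall; origin under its middle
- trowel: bystander: green garden trowel lying flat, 315 mm long along its x (blade to +x, from 20 to 175 mm; handle to -140 mm), 70 mm wide; origin at bench height between blade and handle

How it is judged (in metres and radians):
On the way, in this order (a step that is already met when the one before it is completed fails the run):
1. the scraper is held by the fingers, its blade down on the board (contact force between the fingers and scraper above 1 N and z of scraper in the frame of board below 0.02 m and x of scraper in the frame of board between -0.13 and 0.13 m and y of scraper in the frame of board between -0.13 and 0.13 m), for 0.2 s.
2. all three chips are off the board, lying on the bench (height (world z) of each of chip_1, chip_2, chip_3 below 0.0145 m), for 0.2 s.
3. coupler_a, if present, has been slid down over the pipe stub as far as it will go, in its turn from left to right (horizontal distance between coupler_a and gauge below 0.008 m and z of coupler_a in the frame of gauge below 0.039 m and angle between the z axis of coupler_a and the z axis of gauge, either way round below 0.15 rad), for 0.2 s.
4. coupler_b, if present, has been slid down over the pipe stub as far as it will go, in its turn from left to right (horizontal distance between coupler_b and gauge below 0.008 m and z of coupler_b in the frame of gauge below 0.062 m and angle between the z axis of coupler_b and the z axis of gauge, either way round below 0.15 rad), for 0.2 s.
5. coupler_c, if present, has been slid down over the pipe stub as far as it will go, in its turn from left to right (horizontal distance between coupler_c and gauge below 0.008 m and z of coupler_c in the frame of gauge below 0.062 m and angle between the z axis of coupler_c and the z axis of gauge, either way round below 0.15 rad), for 0.2 s.
6. coupler_d, if present, has been slid down over the pipe stub as far as it will go, in its turn from left to right (horizontal distance between coupler_d and gauge below 0.008 m and z of coupler_d in the frame of gauge below 0.039 m and angle between the z axis of coupler_d and the z axis of gauge, either way round below 0.15 rad), for 0.2 s.
7. coupler_e, if present, has been slid down over the pipe stub as far as it will go, in its turn from left to right (horizontal distance between coupler_e and gauge below 0.008 m and z of coupler_e in the frame of gauge below 0.039 m and angle between the z axis of coupler_e and the z axis of gauge, either way round below 0.15 rad), for 0.2 s.
8. coupler_f, if present, has been slid down over the pipe stub as far as it will go, in its turn from left to right (horizontal distance between coupler_f and gauge below 0.008 m and z of coupler_f in the frame of gauge below 0.062 m and angle between the z axis of coupler_f and the z axis of gauge, either way round below 0.15 rad), for 0.2 s.
At the end, for the whole second after the job is handed in: Chips on the bench (middle under 14.5 mm high); scraper upright on the bench, clear of the board; ridged couplers in the tray on its floor (middle under 42 mm high); clear couplers upright (0.08 rad) on the board, middle 10 mm or more inside its edges; all at rest (all of step 2 and height (world z) of scraper below 0.006 m and angle between scraper's own z axis and vertical below 0.15 rad and contact force between scraper and board below 0.05 N and x of coupler_a in the frame of board between -0.085 and 0.085 m and y of coupler_a in the frame of board between -0.09 and 0.09 m and z of coupler_a in the frame of board between 0.033 and 0.041 m and angle between the z axis of each of coupler_a, coupler_d, coupler_e and the z axis of board, either way round below 0.08 rad and linear speed of each of coupler_a, coupler_b, coupler_c, coupler_d, coupler_e, coupler_f below 0.02 m/s and x of coupler_b in the frame of seedling_tray between -0.07 and 0.07 m and y of coupler_b in the frame of seedling_tray between -0.14 and 0.14 m and height (world z) of each of coupler_b, coupler_c, coupler_f below 0.042 m and x of coupler_c in the frame of seedling_tray between -0.07 and 0.07 m and y of coupler_c in the frame of seedling_tray between -0.14 and 0.14 m and x of coupler_d in the frame of board between -0.085 and 0.085 m and y of coupler_d in the frame of board between -0.09 and 0.09 m and z of coupler_d in the frame of board between 0.033 and 0.041 m and x of coupler_e in the frame of board between -0.085 and 0.085 m and y of coupler_e in the frame of board between -0.09 and 0.09 m and z of coupler_e in the frame of board between 0.033 and 0.041 m and x of coupler_f in the frame of seedling_tray between -0.07 and 0.07 m and y of coupler_f in the frame of seedling_tray between -0.14 and 0.14 m); the robot touches nothing.
It fails at once if the spray bottle is moved more than 30 mm (distance of spray_bottle from where it was at the start of the episode above 0.03 m).
It fails at once if the pot is moved more than 30 mm (distance of pot from where it was at the start of the episode above 0.03 m).
It fails at once if the frog is moved more than 30 mm (distance of frog from where it was at the start of the episode above 0.03 m).
It fails at once if the trowel is moved more than 30 mm (distance of trowel from where it was at the start of the episode above 0.03 m).
It fails at once if the fingers push a chip that lies on the board ((contact force between the fingers and chip_1 above 0.5 N and height (world z) of chip_1 above 0.0145 m) or (contact force between the fingers and chip_2 above 0.5 N and height (world z) of chip_2 above 0.0145 m) or (contact force between the fingers and chip_3 above 0.5 N and height (world z) of chip_3 above 0.0145 m)).
Of coupler_a, coupler_b only 1 to 1 are there at a start; the rules pass over those that are not, and their reading is None.
Of coupler_c, coupler_d only 1 to 1 are there at a start; the rules pass over those that are not, and their reading is None.
Of coupler_e, coupler_f only 1 to 2 are there at a start; the rules pass over those that are not, and their reading is None.
At some moment in a run one of scraper, coupler_a, coupler_b, coupler_c, coupler_d, coupler_e, coupler_f may be knocked a few centimetres aside while the robot is not near it.
It also fails if it takes over 210 s, if anything falls off the work surface, if the arm or the gripper's body presses on something with over 40 N, if the wrist force passes 120 N, or if a joint passes its speed limit or range.

## Robot

A 6-joint arm with a two-finger parallel gripper is mounted at the origin on the work surface. World frame = base frame: x ahead of the robot, y to its left, z up, the work surface at z = 0. Lengths are in mm, angles in rad, forces in N, time in s.
With the tool pointing down it reaches from about 425 to 950 mm from the base axis. Payload 14.7 kg.
Tool frame: the origin (TCP) lies midway between the tips of the shut fingers; the grasp point (between the pads) lies 19 mm behind it (ctrl.hold_point_z is the distance from the TCP to the grasp point, in mm); z points along the fingers, y is the line along which they close (so a half turn about z gives the same grasp; the last joint's range is limited). The gripper opens to 85 mm and grips with 20 to 120 N. Pads are 22 mm wide; open, the fingers measure 114 mm over their backs; the gripper's body (76 mm by 85 mm) begins 54 mm behind the grasp point. The pads swing forward as they close: fully open they stand 13 mm farther back than shut.
Start: joints at [-1.382, 0.48, 1.596, -0, 1.065, -0.047], TCP at [151.871, -632.003, 231.297] pointing down, gripper open.
Joint ranges: [-2.75, 2.75], [-0.82, 2.05], [0.23, 2.67], [-1.56, 4.7], [0.09, 2.69], [-2.92, 2.92]. Speed limits (rad/s): [1.89, 1.89, 2.39, 3.01, 3.01, 3.01].

## Interface

Orientations are given as a 3x3 rotation matrix whose columns are the frame's x, y, z axes.
In Python, from station import ctrl, get_image, camera_info gives the robot as it stands.
- The arm moves only by the shell command python3 -m handwheel 'ROWS' [FORCE]. ROWS is JSON, a list of rows, each a list of 5 numbers: the finger opening in cm, from 0 to 8.54, then the shift along the tool's x, y, z in cm, then the turn about the tool's z in rad. A call has exactly 8 rows; each row is the pose to reach, as a shift and turn from the pose commanded when the call began, along the tool's axes at that moment; what a row does not reach only later rows make up. A row lasts 1/8 s, in which the tool goes at most 62.5 mm and 10.7 degrees, less where a joint would pass 70% of its speed; a pose out of reach is approached as far as the arm can. A call with a gripper value outside its range is refused whole. The fingers move at their own pace and stop on an object; FORCE is the grip in N (left out, the last holds). Time passes only in rows, so rows that repeat a pose let the fingers close, or fill a call up. It gives the time, the measured TCP pose, the force, the opening and the grip force at its end, in the units of the state.
- ctrl.state(): the state, without advancing time (a new reading comes with each control period).
- get_image(name): name is "scene" or "top"; returns (picture, depth): 400x640x3 uint8, red, green, blue; 400x640 float32, mm along the optical axis (not along the pixel's ray), 0 where there is no reading.
- camera_info(name): a dict with "vfov" (degrees; the focal length in pixels is half the picture's height over the tangent of half this angle, whatever the lens; pixels are square), "cx", "cy" (the principal point, pixels), "T" (4x4, takes a point from camera to world coordinates). Camera axes: x right, y down, z forward; pixel columns grow to the right and rows downward; lengths in mm; the calibration is good to about 2 mm. A picture is of the moment at which its call begins. camera_info takes no time and is no camera call.
- ctrl.finish_job(): hands the job in; it is judged then, once.
The state is a dict: "clock": time; "qpos": joint angles; "joint_vel": joint speeds; "effort": joint torques, N m; "position": TCP position; "ee_rot": TCP orientation; "ft_force": force on the tool from outside, world axes, zero at the start; "torque": the same for the moment, N m; "width": opening from 0.0 (shut) to 1.0 (fully open); "finger_force": force on a finger pad.
Only numpy, scipy, OpenCV 4.12 (cv2) and the standard library are available. Lean on these libraries where they do the work, as an engineer would, in place of code of your own. Each camera call takes 0.05 s, during which the arm holds its last target. There are 200 camera calls.

## Working session

There is one attempt and no reset: what is moved stays moved. The work goes in short steps, Python scripts to look and compute and a shell command to move; the robot and the scene stay as the last step left them, time stands still between calls to the robot, and variables do not carry over. Pictures are saved under pics/ and viewed, at most 14 in all, crops included, and the job is handed in when it is done.

```bash
ls; mkdir -p pics; python3 - <<'E'
from station import ctrl,get_image,camera_info
import cv2,numpy as np
for n in("scene","top"):
    im,d=get_image(n);cv2.imwrite(f"pics/{n}0.png",im[:,:,::-1]);np.savez(f"{n}0.npz",im=im,d=d);print(n,camera_info(n))
print(ctrl.state())
E
```

```text
pics
scene {'vfov': 55.307985219082816, 'cx': 326.7624872986188, 'cy': 198.39563225349605, 'T': array([[-8.07405343e-01,  5.06895374e-01, -3.01916698e-01,
         9.31625297e+02],
       [ 5.89884628e-01,  6.83556375e-01, -4.29868362e-01,
         4.09228529e+02],
       [-1.15212004e-02, -5.25174031e-01, -8.50916858e-01,
         8.31249396e+02],
       [ 0.00000000e+00,  0.00000000e+00,  0.00000000e+00,
         1.00000000e+00]])}
top {'vfov': 46.33824333773609, 'cx': 320.7007934820327, 'cy': 206.65034202985453, 'T': array([[ 1.68657424e-02, -9.93343604e-01,  1.13947491e-01,
         4.63267877e+02],
       [-9.99732306e-01, -1.85590448e-02, -1.38158450e-02,
        -5.36379278e+00],
       [ 1.58386379e-02, -1.13683974e-01, -9.93390704e-01,
         1.38943143e+03],
       [ 0.00000000e+00,  0.00000000e+00,  0.00000000e+00,
         1.00000000e+00]])}
{'clock': 0.1, 'qpos': array([-1.38162603e+00,  4.80770167e-01,  1.59678537e+00,  4.40038756e-06,
        1.06507165e+00, -4.66113627e-02]), 'joint_vel': array([-2.25222769e-03, -2.22881630e-03, -1.29411492e-03,  7.19086711e-05,
       -9.80447973e-04,  9.60378256e-04]), 'effort': array([ 1.31777542e-03, -9.52259874e+01, -4.31038105e+01, -6.44231633e-06,
        5.00125199e-03,  2.97447502e-05]), 'position': array([ 151.79197382, -631.6746358 ,  230.7453796 ]), 'ee_rot': array([[ 9.72332543e-01,  2.33600920e-01, -1.90757850e-04],
       [ 2.33600992e-01, -9.72332013e-01,  1.01680640e-03],
       [ 5.20469470e-05, -1.03323518e-03, -9.99999465e-01]]), 'ft_force': array([-1.3773711 , -0.7087736 , -0.13780057]), 'torque': array([-0.02978997,  0.02007488,  0.01552597]), 'finger_force': 0.0, 'width': 0.9962061492993264}
```

View pics/scene0.png

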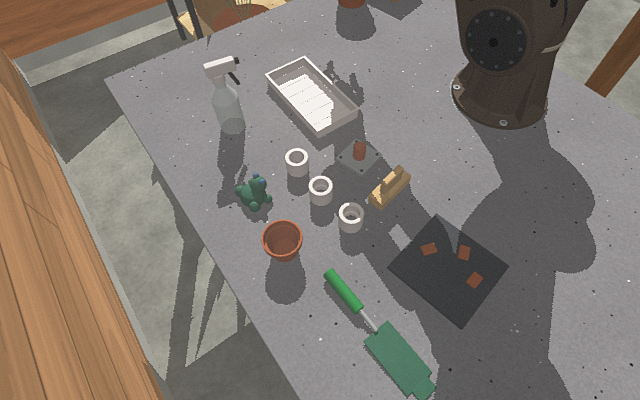

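View pics/top0.png

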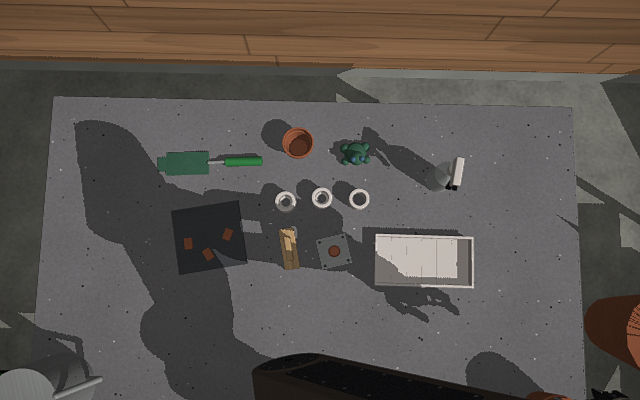

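The top view shows couplers near (285,200), (322,197) and (359,198), the scraper at (289,248), the gauge at (334,250), the tray at (424,260), and the board at (209,238) with chips at (188,243), (208,254) and (228,234). There are three couplers.

```bash
cat > h.py <<'E'
from station import ctrl,get_image,camera_info
import cv2,numpy as np
def f(n): return 200/np.tan(np.radians(camera_info(n)["vfov"])/2)
def ray(n,uv):
    c=camera_info(n);T=c["T"];uv=np.atleast_2d(uv).astype(float)
    d=np.c_[(uv[:,0]-c["cx"])/f(n),(uv[:,1]-c["cy"])/f(n),np.ones(len(uv))]@T[:3,:3].T
    return T[:3,3],d
def plane(n,uv,z):
    o,d=ray(n,uv);return o+d*((z-o[2])/d[:,2])[:,None]
def cloud(n,dep):
    c=camera_info(n);v,u=np.mgrid[:400,:640]
    p=np.stack([(u-c["cx"])/f(n)*dep,(v-c["cy"])/f(n)*dep,dep],-1)
    P=p@c["T"][:3,:3].T+c["T"][:3,3];P[dep<=0]=np.nan;return P
def proj(n,X):
    c=camera_info(n);T=np.linalg.inv(c["T"]);p=T[:3,:3]@np.asarray(X,float)+T[:3,3]
    return np.array([c["cx"]+f(n)*p[0]/p[2],c["cy"]+f(n)*p[1]/p[2]])
def rect(P):
    P=P[~np.isnan(P).any(1)][:,:2].astype(np.float32);(c,s,a)=cv2.minAreaRect(P);return np.round(c,1),np.round(s,1),round(a,1),len(P)
def blobs(n,zlo,zhi,box,minpx=15,im=None,d=None,col=None):
    if im is None: im,d=get_image(n)
    P=cloud(n,d)
    m=(P[...,2]>zlo)&(P[...,2]<zhi)&(P[...,0]>box[0])&(P[...,0]<box[1])&(P[...,1]>box[2])&(P[...,1]<box[3])
    if col is not None: m&=col(im.astype(int))
    k,l,s,_=cv2.connectedComponentsWithStats(m.astype(np.uint8))
    for i in range(1,k):
        if s[i,4]>=minpx:
            q=P[l==i];print(n,"px",s[i,:5],"mean",q.mean(0).round(1),"rect",*rect(q))
E
python3 - <<'E'
from h import *
L={n:np.load(n+"0.npz") for n in("top","scene")}
B=(300,800,-350,420)
red=lambda a:(a[...,0]>1.5*a[...,1])&(a[...,0]>60)
for n in L:
    im,d=L[n]["im"],L[n]["d"]; P=cloud(n,d)
    print(n,"bench z",np.nanpercentile(P[(abs(P[...,0]-450)<200)&(abs(P[...,1])<300)][:,2],[5,30,50]))
    print("all>7");blobs(n,7,300,B,20,im,d)
    print("rings");blobs(n,45,56,B,15,im,d,lambda a:a.min(-1)>90)
    print("red");blobs(n,8,90,B,10,im,d,red)
    print("rib");blobs(n,68,84,(400,620,-150,200),5,im,d)
    print("blade");blobs(n,22,36,(400,620,-150,200),5,im,d,lambda a:(a[...,0]-a[...,2]>25))
E
```

```text
top bench z [-4.45285191 -0.72237619  1.45855997]
all>7
top px [282 143  32  16 184] mean [778.1  48.6  53.1] rect [777.5  46.6] [89.5 44.4] 89.4 184
top px [340 147  30  18 439] mean [ 773.3 -121.    36.7] rect [ 772.8 -123.7] [55.8 87.1] 2.1 439
top px [174 151  88  24 771] mean [750.6 282.1  17.7] rect [751.1 285.5] [ 69.6 262. ] 3.6 771
top px [173 158  13  14  50] mean [738.1 401.    9.1] rect [736.5 401.8] [31.8 37.4] 65.0 50
top px [426 165  15  24 238] mean [ 705.  -342.9   80.3] rect [ 709.  -343.3] [53.6 13.4] 0.1 238
top px [312 187  20  22 296] mean [644.7 -25.3  41.4] rect [645.4 -25.9] [59.3 55.2] 0.8 296
top px [348 187  21  23 255] mean [ 642.6 -132.7   42.6] rect [ 643.2 -133.2] [57.7 58.9] 45.2 255
top px [275 191  21  22 302] mean [631.1  79.6  41.1] rect [631.2  79.5] [58.  57.7] 87.5 302
top px [ 171  200   76   75 4221] mean [525.7 303.8  12.6] rect [525.7 303.8] [193.1 201.2] 10.3 4221
top px [278 227  22  43 638] mean [496.   65.9  41. ] rect [496.4  68.4] [120.1  47.1] 10.6 638
top px [316 234  36  36 772] mean [491.2 -63.2  16.8] rect [491.6 -63.4] [89.5 89.
[... 2601 characters left out ...]
8 58.6] 18.7 291
red
scene px [272 220  30  32 108] mean [775.3  53.9  70.5] rect [778.4  47.5] [87.7 41.4] 89.6 108
scene px [420 243  17  12  97] mean [537.1 249.6  22.8] rect [537.7 248.6] [22.5 31.8] 72.1 97
scene px [458 245  12  15 123] mean [479.6 302.8  23. ] rect [478.7 302.5] [34.2 21.7] 31.7 123
scene px [466 272  17  16 146] mean [509.1 361.6  23.1] rect [508.4 361.5] [33.4 22.7] 9.9 146
rib
scene px [381 165  22  22 200] mean [500.6  69.   76.2] rect [497.9  67.4] [70.4 18.2] 10.0 200
blade
scene px [353 152  12   7  34] mean [501.9 -54.3  29.6] rect [500.5 -54.4] [11.3 29.8] 48.4 34
scene px [368 171  43  36 444] mean [510.9  76.9  30.9] rect [498.   67.7] [120.1  44.3] 9.9 444
```

```bash
cat >> h.py <<'E'
def plan(*targets):
    s=ctrl.state();R=s["ee_rot"];yaw=np.degrees(np.arctan2(R[1,0],R[0,0]))
    print("clk",round(s["clock"],2),"pos",s["position"].round(1),"yaw",yaw.round(2),"w",round(s["width"],3),"F",round(s["finger_force"],1),s["ft_force"].round(1))
    for x,y,z,w in targets: print((x,y,z,w),"->",(R.T@(np.array([x,y,z])-s["position"])/10).round(2),"turn",round(np.radians(yaw-w),3))
E
python3 - <<'E'
from h import *
plan((480,-300,231,10.4),(497,67.2,180,10.4),(497,67.2,36,10.4))
im=np.load("top0.npz")["im"].astype(int)
m=((im.min(-1)>125)).astype(np.uint8);m[:,:366]=0;m[:,485:]=0;m[:225]=0;m[300:]=0
c=max(cv2.findContours(m,0,2)[0],key=cv2.contourArea)
p=plane("top",c[:,0],35);print("tray",rect(p))
E
```

```text
clk 0.1 pos [ 151.8 -631.7  230.7] yaw 13.51 w 0.996 F 0.0 [-1.4 -0.7 -0.1]
(480, -300, 231, 10.4) -> [ 39.66 -24.58   0.  ] turn 0.054
(497, 67.2, 180, 10.4) -> [ 49.89 -59.88   5.14] turn 0.054
(497, 67.2, 36, 10.4) -> [ 49.89 -59.87  19.54] turn 0.054
tray (array([ 467.9, -325.3]), array([285.4, 149.3]), 89.2, 68)
```

```bash
python3 -m handwheel '[[8.5,7,-3,0,0.01],[8.5,13,-6,0,0.02],[8.5,19,-10,0,0.03],[8.5,24,-14,0,0.04],[8.5,29,-18,0,0.05],[8.5,34,-21,0,0.054],[8.5,38,-24,0,0.054],[8.5,39.66,-24.58,0,0.054]]' 60
python3 -m handwheel '[[8.5,0,0,0,0],[8.5,0,0,0,0],[8.5,0,0,0,0],[8.5,0,0,0,0],[8.5,0,0,0,0],[8.5,0,0,0,0],[8.5,0,0,0,0],[8.5,0,0,0,0]]'
python3 -c "
from h import *
plan((497,67.2,150,10.4),(497,67.2,36,10.4))"
```

```text
clock: 1.1
position: [481.4, -297.6, 231.1]
ee_rot: [[0.983, 0.183, -0.0], [0.183, -0.983, 0.001], [-0.0, -0.001, -1.0]]
ft_force: [0.0, 0.0, -0.2]
width: 0.995
finger_force: 0.0
clock: 2.1
position: [480.1, -300.3, 231.3]
ee_rot: [[0.984, 0.181, -0.0], [0.181, -0.984, 0.0], [-0.0, -0.0, -1.0]]
ft_force: [-0.8, 0.1, -0.3]
width: 1.0
finger_force: 0.0
clk 2.1 pos [ 480.1 -300.3  231.3] yaw 10.42 w 1.0 F 0.0 [-0.8  0.1 -0.3]
(497, 67.2, 150, 10.4) -> [  8.31 -35.84   8.13] turn 0.0
(497, 67.2, 36, 10.4) -> [  8.31 -35.84  19.53] turn 0.0
```

```bash
python3 -m handwheel '[[8.5,1,-5,1,0],[8.5,2.5,-11,2,0],[8.5,4,-17,3,0],[8.5,5,-22,4,0],[8.5,6,-27,5,0],[8.5,7,-32,7,0],[8.5,8,-35.5,8,0],[8.5,8.31,-35.84,8.13,0]]'
python3 - <<'E'
from h import *
for n in("top","scene"):
    print(n);blobs(n,68,84,(400,620,0,150),5)
plan((497,67.2,36,10.4))
E
```

```text
clock: 3.1
position: [496.6, 69.3, 149.4]
ee_rot: [[0.983, 0.184, -0.001], [0.184, -0.983, 0.0], [-0.001, -0.0, -1.0]]
ft_force: [-0.0, -0.9, 1.0]
width: 0.995
finger_force: 0.0
top
scene
scene px [381 165  22  22 200] mean [500.3  69.   76.2] rect [497.4  67.1] [69.6 18.6] 11.6 200
clk 3.2 pos [497.2  67.5 149.9] yaw 10.49 w 0.993 F 0.0 [-0.5 -0.3 -0.6]
(497, 67.2, 36, 10.4) -> [-0.03  0.02 11.39] turn 0.002
```

Scraper is unmoved. Descend, grip, then lift.

```bash
python3 -m handwheel '[[8.5,0,0,3,0],[8.5,0,0,6,0],[8.5,0,0,9,0],[8.5,0,0,11,0],[8.5,0,0,11.39,0],[8.5,0,0,11.39,0],[8.5,0,0,11.39,0],[8.5,0,0,11.39,0]]'
python3 -m handwheel '[[1,0,0,0,0],[1,0,0,0,0],[1,0,0,0,0],[1,0,0,0,0],[1,0,0,0,0],[1,0,0,0,0],[1,0,0,0,0],[1,0,0,0,0]]' 60
python3 - <<'E'
from h import *
b=np.array([526,303.8]);a=np.radians(10.3)
def w(x,y): return b+[x*np.cos(a)-y*np.sin(a),x*np.sin(a)+y*np.cos(a)]
for q,z in(((-20,-110),80),((-20,-110),49.5),((-20,98),49.5)): plan((*w(*q),z,10.3))
E
```

```text
clock: 4.2
position: [497.5, 67.1, 36.8]
ee_rot: [[0.984, 0.181, 0.001], [0.181, -0.984, 0.0], [0.001, 0.0, -1.0]]
ft_force: [0.4, 0.5, 0.4]
width: 1.0
finger_force: 0.0
clock: 5.2
position: [497.0, 67.2, 36.2]
ee_rot: [[0.984, 0.181, 0.0], [0.181, -0.984, 0.0], [0.0, -0.0, -1.0]]
ft_force: [-1.2, 0.9, 6.1]
width: 0.202
finger_force: 58.9
clk 5.2 pos [497.   67.2  36.2] yaw 10.41 w 0.202 F 58.9 [-1.2  0.9  6.1]
(np.float64(525.9905429041277), np.float64(191.99660152498342), 80, 10.3) -> [  5.1  -11.75  -4.38] turn 0.002
clk 5.2 pos [497.   67.2  36.2] yaw 10.41 w 0.202 F 58.9 [-1.2  0.9  6.1]
(np.float64(525.9905429041277), np.float64(191.99660152498342), 49.5, 10.3) -> [  5.1  -11.75  -1.33] turn 0.002
clk 5.2 pos [497.   67.2  36.2] yaw 10.41 w 0.202 F 58.9 [-1.2  0.9  6.1]
(np.float64(488.7996821599269), np.float64(396.6446894151601), 49.5, 10.3) -> [  5.14 -32.55  -1.33] turn 0.002
```

```bash
python3 -m handwheel '[[1,0,0,-2,0],[1,0,0,-4,0],[1,1,-2,-5,0],[1,3,-6,-5,0],[1,5,-10,-5,0],[1,5.1,-11.75,-5,0],[1,5.1,-11.75,-4,0],[1,5.1,-11.75,-3,0]]'
python3 -m handwheel '[[1,0,0,0.5,0],[1,0,0,1,0],[1,0,0,1.4,0],[1,0,0,1.65,0],[1,0,0,1.65,0],[1,0,0,1.65,0],[1,0,0,1.65,0],[1,0,0,1.65,0]]'
python3 - <<'E'
from h import *
im,d=get_image("scene");cv2.imwrite("pics/s1.png",cv2.resize(im[120:360,280:600,::-1],None,fx=2,fy=2))
plan()
E
```

```text
clock: 6.2
position: [525.2, 191.0, 65.2]
ee_rot: [[0.984, 0.181, -0.001], [0.181, -0.984, -0.0], [-0.001, 0.0, -1.0]]
ft_force: [-0.3, -0.3, -0.7]
width: 0.2
finger_force: 58.8
clock: 7.2
position: [526.0, 192.0, 49.7]
ee_rot: [[0.984, 0.181, 0.0], [0.181, -0.984, 0.0], [0.0, -0.0, -1.0]]
ft_force: [-0.3, 1.2, -1.2]
width: 0.201
finger_force: 58.8
clk 7.25 pos [526.  192.   49.7] yaw 10.42 w 0.202 F 58.8 [-0.5  1.8 -0.8]
```

View pics/s1.png

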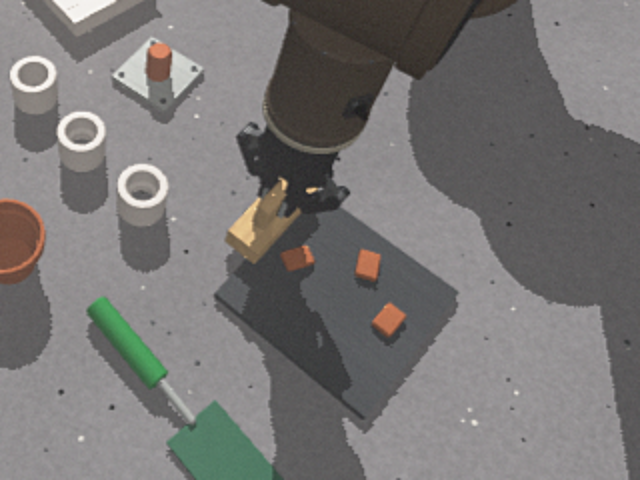

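The scraper sits at the board's near edge, with all three chips ahead of the blade at crop pixels (298,257), (368,265) and (389,320). Push now.

```bash
python3 -m handwheel '[[1,0,-1,0,0],[1,0,-2.5,0,0],[1,0,-4,0,0],[1,0,-5.5,0,0],[1,0,-7,0,0],[1,0,-8.5,0,0],[1,0,-10,0,0],[1,0,-11,0,0]]'
python3 -m handwheel '[[1,0,-1.5,0,0],[1,0,-3,0,0],[1,0,-4.5,0,0],[1,0,-6,0,0],[1,0,-7.5,0,0],[1,0,-9,0,0],[1,0,-10.2,0,0],[1,0,-10.2,0,0]]'
python3 - <<'E'
from h import *
im,d=get_image("scene");cv2.imwrite("pics/s2.png",cv2.resize(im[120:360,280:600,::-1],None,fx=2,fy=2))
blobs("top",3,40,(380,700,180,550),8,col=lambda a:(a[...,0]>1.5*a[...,1])&(a[...,0]>60))
blobs("scene",3,40,(380,700,180,550),8,im,d,col=lambda a:(a[...,0]>1.5*a[...,1])&(a[...,0]>60))
plan()
E
```

```text
clock: 8.25
position: [505.8, 301.2, 49.6]
ee_rot: [[0.983, 0.181, 0.0], [0.181, -0.983, 0.0], [0.0, -0.0, -1.0]]
ft_force: [0.5, -0.5, -0.2]
width: 0.204
finger_force: 58.9
clock: 9.25
position: [487.4, 401.4, 49.6]
ee_rot: [[0.983, 0.182, 0.0], [0.182, -0.983, 0.0], [0.0, -0.0, -1.0]]
ft_force: [1.0, 0.4, -1.3]
width: 0.202
finger_force: 58.9
scene px [497 289  22  26 197] mean [481.3 437.6  14.7] rect [477.5 437.6] [65.  21.5] 10.8 197
clk 9.35 pos [487.5 400.3  49.5] yaw 10.43 w 0.202 F 58.9 [-0.2  0.1 -0.5]
```

View pics/s2.png

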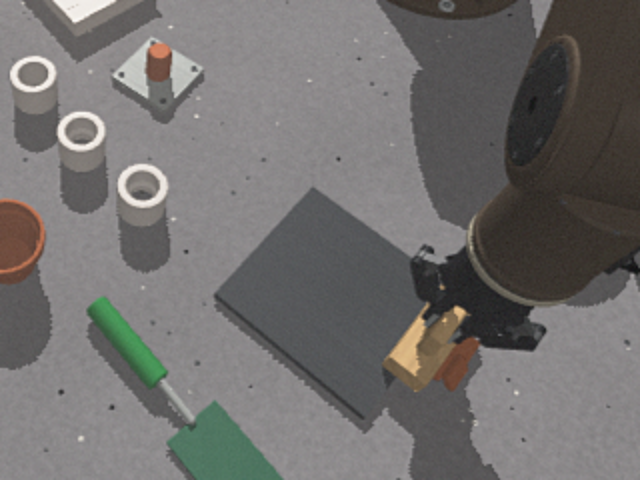

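The chips are over the edge, but one still leans on the blade at crop (460,362). Push on a little, then lift straight up.

```bash
python3 -m handwheel '[[1,0,-1,0,0],[1,0,-2,0,0],[1,0,-3,0,0],[1,0,-3.5,0,0],[1,0,-3.5,-1,0],[1,0,-3.5,-3,0],[1,0,-2,-6,0],[1,0,2,-8,0]]'
python3 -m handwheel '[[1,0,3,0,0],[1,0,8,0,0],[1,0,13,0,0],[1,0,18,0,0],[1,0,22,0,0],[1,0,24,0,0],[1,0,25,0,0],[1,0,25,0,0]]'
python3 - <<'E'
from h import *
im,d=get_image("scene");cv2.imwrite("pics/s3.png",cv2.resize(im[120:360,280:600,::-1],None,fx=2,fy=2))
for n in("top","scene"): blobs(n,3,40,(380,700,180,550),8,col=lambda a:(a[...,0]>1.5*a[...,1])&(a[...,0]>60))
plan((497,67.2,100,10.4),(497,67.2,36.8,10.4))
E
```

```text
clock: 10.35
position: [491.9, 381.6, 132.4]
ee_rot: [[0.983, 0.182, 0.003], [0.182, -0.983, 0.002], [0.003, -0.001, -1.0]]
ft_force: [0.9, -1.2, -2.3]
width: 0.203
finger_force: 58.9
clock: 11.35
position: [536.6, 135.1, 130.0]
ee_rot: [[0.984, 0.18, 0.0], [0.18, -0.984, 0.0], [0.0, -0.0, -1.0]]
ft_force: [-0.6, 0.1, -1.1]
width: 0.2
finger_force: 59.0
top px [160 241  12  24 181] mean [477.1 425.9   9.6] rect [478.2 427.2] [30.3 68.5] 84.9 181
top px [148 244   9  12  90] mean [486.4 467.2   9.4] rect [486.2 468.1] [32.3 24. ] 13.7 90
scene px [490 285  30  25 324] mean [479.2 427.   10.9] rect [478.2 427.1] [28.8 72.5] 81.7 324
scene px [509 307  17  18 175] mean [488.9 468.4  11. ] rect [488.7 468.6] [32.3 22.8] 9.4 175
clk 11.5 pos [536.3 135.9 129.6] yaw 10.47 w 0.202 F 59.0 [-0.8  0.6 -1.3]
(497, 67.2, 100, 10.4) -> [-5.11  6.04  2.96] turn 0.001
(497, 67.2, 36.8, 10.4) -> [-5.11  6.04  9.28] turn 0.001
```

View pics/s3.png

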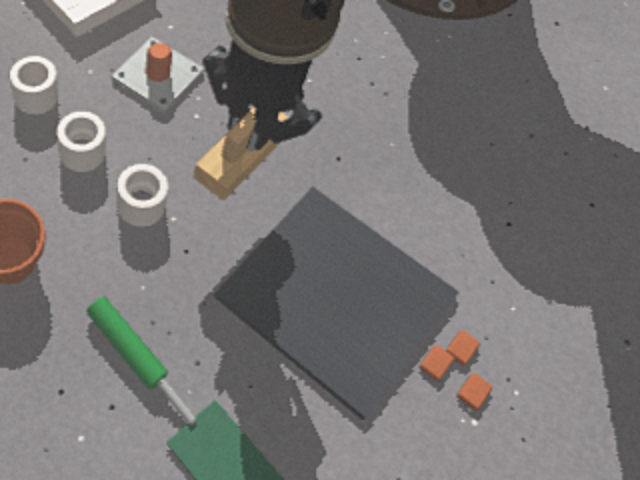

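All three chips lie flat on the bench (crop (436,362), (463,346), (475,390)). Put the scraper back.

```bash
python3 -m handwheel '[[1,-2,2,2,0],[1,-4,5,4,0],[1,-5.11,6.04,6,0],[1,-5.11,6.04,8,0],[1,-5.11,6.04,8.9,0],[1,-5.11,6.04,9.28,0],[1,-5.11,6.04,9.28,0],[1,-5.11,6.04,9.28,0]]'
python3 -m handwheel '[[8.5,0,0,0,0],[8.5,0,0,0,0],[8.5,0,0,0,0],[8.5,0,0,0,0],[8.5,0,0,-2,0],[8.5,0,0,-7,0],[8.5,0,0,-11,0],[8.5,0,0,-11,0]]'
python3 - <<'E'
from h import *
blobs("scene",68,84,(400,620,0,150),5)
blobs("scene",45,56,(560,700,-200,150),15,col=lambda a:a.min(-1)>90)
plan((633.2,80,100,10.4),(633.2,80,16,10.4))
E
```

```text
clock: 12.5
position: [497.5, 66.5, 37.3]
ee_rot: [[0.983, 0.181, 0.001], [0.181, -0.983, 0.0], [0.001, 0.0, -1.0]]
ft_force: [-0.4, 0.2, -1.8]
width: 0.202
finger_force: 59.0
clock: 13.5
position: [498.9, 66.4, 149.6]
ee_rot: [[0.984, 0.181, 0.005], [0.181, -0.984, 0.0], [0.005, 0.001, -1.0]]
ft_force: [0.0, 0.3, -0.5]
width: 0.998
finger_force: 0.0
scene px [381 165  22  22 202] mean [500.5  68.4  76.2] rect [498.1  67. ] [72. 17.] 10.5 202
scene px [285 148  23  20 234] mean [ 645.6 -132.1   50.8] rect [ 645.2 -133.5] [60.2 57.5] 85.3 234
scene px [308 176  24  22 258] mean [647.7 -24.2  51. ] rect [647.9 -24.9] [58.5 56.8] 53.6 258
scene px [338 202  26  24 296] mean [633.7  81.4  51. ] rect [633.1  80.4] [58.6 58.2] 86.7 296
clk 13.6 pos [497.1  66.3 147. ] yaw 10.41 w 0.997 F 0.0 [-0.5 -0.1  0.9]
(633.2, 80, 100, 10.4) -> [13.63  1.11  4.71] turn 0.0
(633.2, 80, 16, 10.4) -> [13.62  1.11 13.11] turn 0.0
```

```bash
python3 -m handwheel '[[8.5,4,0.3,1,0],[8.5,8,0.6,2,0],[8.5,12,1,3,0],[8.5,13.62,1.11,5,0],[8.5,13.62,1.11,8,0],[8.5,13.62,1.11,11,0],[8.5,13.62,1.11,13,0],[8.5,13.62,1.11,13.11,0]]'
python3 -m handwheel '[[8.5,0,0,0,0],[5,0,0,0,0],[5,0,0,0,0],[5,0,0,0,0],[5,0,0,0,0],[5,0,0,0,0],[5,0,0,0,0],[5,0,0,0,0]]' 35
python3 -c "
from h import *
plan((492,-63.7,120,10.4),(492,-63.7,52,10.4))"
```

```text
clock: 14.6
position: [631.6, 79.9, 13.7]
ee_rot: [[0.984, 0.181, -0.004], [0.181, -0.984, -0.0], [-0.004, -0.0, -1.0]]
ft_force: [0.2, 0.5, -0.4]
width: 0.994
finger_force: 0.0
clock: 15.6
position: [633.8, 80.0, 17.1]
ee_rot: [[0.983, 0.181, 0.002], [0.181, -0.983, 0.0], [0.002, 0.0, -1.0]]
ft_force: [-1.6, 0.0, 9.5]
width: 0.685
finger_force: 36.5
clk 15.6 pos [633.8  80.   17.1] yaw 10.43 w 0.685 F 36.5 [-1.6  0.   9.5]
(492, -63.7, 120, 10.4) -> [-16.52  11.57 -10.32] turn 0.0
(492, -63.7, 52, 10.4) -> [-16.54  11.57  -3.52] turn 0.0
```

```bash
python3 -m handwheel '[[5,0,0,-4,0],[5,0,0,-8,0],[5,-4,3,-10.3,0],[5,-8,6,-10.3,0],[5,-12,9,-10.3,0],[5,-16,11.2,-10.3,0],[5,-16.52,11.57,-10.3,0],[5,-16.52,11.57,-10.3,0]]'
python3 -m handwheel '[[5,0,0,2,0],[5,0,0,3,0],[5,0,0,3.5,0],[5,0,0,4,0],[5,0,0,4.4,0],[5,0,0,4.8,0],[5,0,0,5.0,0],[5,0,0,5.0,0]]'
python3 - <<'E'
from h import *
im,d=get_image("scene");cv2.imwrite("pics/s4.png",cv2.resize(im[100:220,280:440,::-1],None,fx=4,fy=4))
plan((492,-63.7,52,10.4))
E
```

```text
clock: 16.6
position: [492.0, -64.0, 119.4]
ee_rot: [[0.984, 0.18, 0.001], [0.18, -0.984, -0.0], [0.001, 0.0, -1.0]]
ft_force: [-0.1, -0.2, 0.2]
width: 0.686
finger_force: 38.7
clock: 17.6
position: [491.4, -63.7, 68.6]
ee_rot: [[0.984, 0.181, -0.0], [0.181, -0.984, 0.0], [-0.0, -0.0, -1.0]]
ft_force: [0.0, 0.2, -0.9]
width: 0.683
finger_force: 38.7
clk 17.65 pos [491.5 -63.7  68.7] yaw 10.41 w 0.68 F 38.7 [ 0.6 -0.1 -1.7]
(492, -63.7, 52, 10.4) -> [0.05 0.01 1.67] turn 0.0
```

View pics/s4.png

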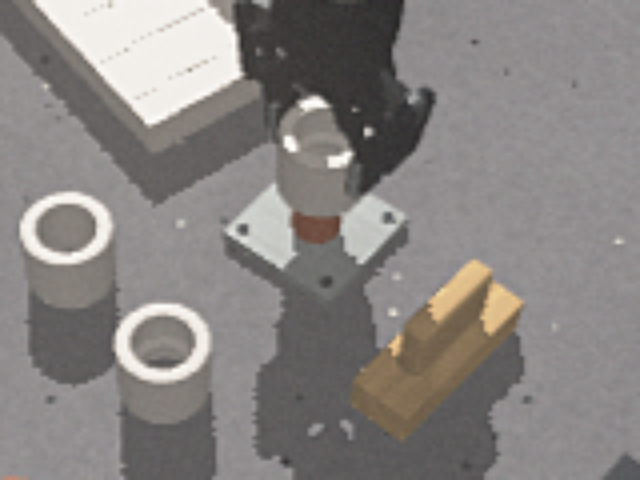

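The coupler is over the stub (stub at crop (318,225)), centred, with no contact force. Lower and release.

```bash
python3 -m handwheel '[[5,0,0,0.4,0],[5,0,0,0.8,0],[5,0.05,0,1.2,0],[5,0.05,0,1.5,0],[5,0.05,0,1.67,0],[5,0.05,0,1.67,0],[5,0.05,0,1.67,0],[5,0.05,0,1.67,0]]'
python3 -m handwheel '[[8.5,0,0,0,0],[8.5,0,0,0,0],[8.5,0,0,0,0],[8.5,0,0,0,0],[8.5,0,0,0,0],[8.5,0,0,0,0],[8.5,0,0,0,0],[8.5,0,0,0,0]]'
python3 - <<'E'
from h import *
im,d=get_image("scene");P=cloud("scene",d)
for z0 in(50,72): blobs("scene",z0,z0+15,(440,545,-110,-15),8,im,d,lambda a:(a.min(-1)>100))
plan()
E
```

```text
clock: 18.65
position: [492.1, -63.6, 52.1]
ee_rot: [[0.984, 0.181, 0.0], [0.181, -0.984, -0.0], [0.0, 0.0, -1.0]]
ft_force: [-0.4, -1.0, -0.8]
width: 0.682
finger_force: 38.7
clock: 19.65
position: [492.0, -63.6, 52.0]
ee_rot: [[0.984, 0.181, -0.0], [0.181, -0.984, -0.0], [-0.0, -0.0, -1.0]]
ft_force: [0.2, -0.0, 1.0]
width: 0.994
finger_force: 0.0
scene px [354 136  14   7  54] mean [479.1 -75.1  59.8] rect [479.6 -74.5] [13.1 34.1] 41.6 54
scene px [348 145  22  11  92] mean [508.  -47.7  57.5] rect [506.9 -52.3] [22.5 56.9] 37.5 92
scene px [349 130  22  20 197] mean [498.4 -63.1  80.5] rect [493.9 -66.4] [58.  48.9] 66.8 197
clk 19.7 pos [492.  -63.6  52. ] yaw 10.42 w 0.999 F 0.0 [0.1 0.4 0. ]
```

Top rim is at about 82 mm, so it stopped part-way. Confirm by re-gripping and pressing down slightly.

```bash
python3 -m handwheel '[[5,0,0,0,0],[5,0,0,0,0],[5,0,0,0,0],[5,0,0,0,0],[5,0,0,0,0],[5,0,0,0.2,0],[5,0,0,0.4,0],[5,0,0,0.4,0]]' 25
python3 - <<'E'
from h import *
for n in ("top","scene"):
  im,d=get_image(n);P=cloud(n,d)
  m=(P[...,2]>-20)&(P[...,2]<14)&(P[...,1]<-170)&(P[...,1]>-480)&(P[...,0]>380)&(P[...,0]<560)&(im.min(-1)>110)
  q=P[m];print(n,m.sum(),q.min(0).round(),q.max(0).round(),np.median(q,0).round(1))
plan((468,-230,120,10.4),(468,-230,20.5,10.4))
E
```

```text
clock: 20.7
position: [492.7, -63.4, 48.8]
ee_rot: [[0.984, 0.181, 0.002], [0.181, -0.984, -0.0], [0.002, 0.0, -1.0]]
ft_force: [-1.0, 4.0, 21.3]
width: 0.682
finger_force: 21.8
top 3689 [ 380. -480.   -9.] [ 560. -211.   14.] [ 467.8 -333.1    2.5]
scene 2528 [ 397. -477.   -2.] [ 560. -184.   14.] [ 467.7 -338.     5.2]
clk 20.8 pos [492.7 -63.4  48.8] yaw 10.42 w 0.683 F 21.9 [-1.2  4.4 22.6]
(468, -230, 120, 10.4) -> [-5.43 15.94 -7.12] turn 0.0
(468, -230, 20.5, 10.4) -> [-5.45 15.94  2.83] turn 0.0
```

22 N of resistance: it is ridged. It goes to the tray.

```bash
python3 -c "
from h import *
plan((445,-255,119,10.4),(445,-255,20,10.4))"
python3 -m handwheel '[[5,0,0,-0.3,0],[5,0,0,-2,0],[5,0,0,-5,0],[5,0,0,-7,0],[5,-1.5,3,-7.1,0],[5,-4,8,-7.1,0],[5,-6,13,-7.1,0],[5,-8,17,-7.1,0]]' 35
python3 -c "
from h import *
plan((445,-255,119,10.4),(445,-255,20,10.4))"
```

```text
clk 20.8 pos [492.7 -63.4  48.8] yaw 10.42 w 0.683 F 21.9 [-1.2  4.4 22.6]
(445, -255, 119, 10.4) -> [-8.14 17.98 -7.03] turn 0.0
(445, -255, 20, 10.4) -> [-8.16 17.98  2.87] turn 0.0
clock: 21.8
position: [443.5, -247.1, 118.9]
ee_rot: [[0.984, 0.18, 0.0], [0.18, -0.984, -0.0], [0.0, 0.0, -1.0]]
ft_force: [0.7, 0.0, -1.3]
width: 0.678
finger_force: 37.8
clk 21.8 pos [ 443.5 -247.1  118.9] yaw 10.39 w 0.678 F 37.8 [ 0.7  0.  -1.3]
(445, -255, 119, 10.4) -> [ 0.    0.81 -0.01] turn -0.0
(445, -255, 20, 10.4) -> [0.   0.81 9.89] turn -0.0
```

```bash
python3 -m handwheel '[[5,-0.1,0.9,1,0],[5,-0.1,0.9,3,0],[5,-0.1,0.9,5,0],[5,-0.1,0.9,7,0],[5,-0.1,0.9,8.5,0],[5,-0.1,0.9,9.5,0],[5,-0.1,0.9,9.9,0],[5,-0.1,0.9,9.9,0]]'
python3 -m handwheel '[[7,0,0,0,0],[7,0,0,0,0],[7,0,0,0,0],[7,0,0,0,0],[7,0,0,0,0],[7,0,0,-2,0],[7,0,0,-6,0],[7,0,0,-10,0]]'
python3 - <<'E'
from h import *
im,d=get_image("scene");cv2.imwrite("pics/s5.png",cv2.resize(im[40:280,210:530,::-1],None,fx=2,fy=2))
blobs("scene",45,58,(430,700,-310,150),15,im,d,col=lambda a:a.min(-1)>90)
blobs("top",45,58,(400,700,-200,150),15)
blobs("scene",68,84,(400,620,0,150),5,im,d)
E
```

```text
clock: 22.8
position: [446.1, -254.8, 20.4]
ee_rot: [[0.983, 0.181, 0.002], [0.181, -0.983, -0.001], [0.002, 0.002, -1.0]]
ft_force: [2.2, -0.2, 3.4]
width: 0.68
finger_force: 36.6
clock: 23.8
position: [444.3, -254.1, 120.9]
ee_rot: [[0.984, 0.181, -0.001], [0.181, -0.984, 0.0], [-0.001, -0.001, -1.0]]
ft_force: [0.0, -0.5, -0.9]
width: 0.818
finger_force: 0.0
scene px [321  89  20  18 161] mean [ 453.7 -251.2   52.3] rect [ 453.  -254.4] [45.3 61.6] 0.5 161
scene px [354 142  12   7  42] mean [491.  -64.2  56.4] rect [489.8 -64.9] [24.3 23.6] 4.8 42
scene px [285 148  23  20 237] mean [ 645.9 -131.8   51. ] rect [ 644.8 -133.1] [58.9 56.9] 55.3 237
scene px [308 176  24  21 258] mean [647.6 -23.9  51. ] rect [647.4 -25.5] [58.4 56.8] 53.5 258
top px [312 187  20  21 169] mean [645.5 -26.   49.8] rect [645.1 -25.9] [59.2 55.1] 1.0 169
top px [349 188  20  21 181] mean [ 643.2 -132.8   49.4] rect [ 643.9 -133.1] [55.7 58.1] 88.8 181
top px [328 245  12  12  99] mean [491.4 -62.8  52.8] rect [491.6 -62.7] [31.4 31.7] 0.5 99
scene px [381 165  22  22 200] mean [500.1  68.4  76.3] rect [498.4  67.6] [69.7 17.9] 11.5 200
```

View pics/s5.png

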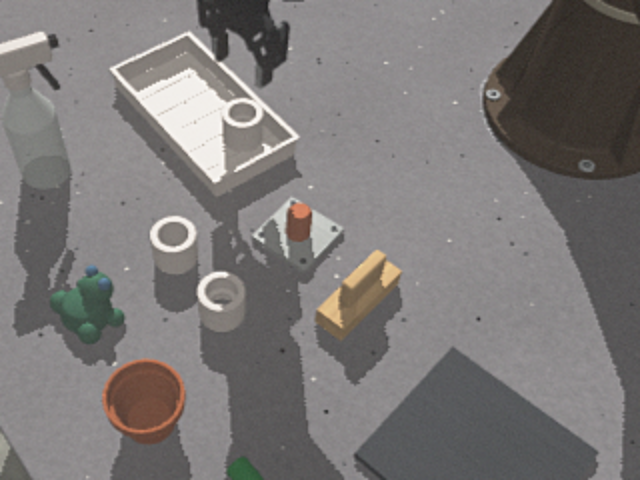

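The first coupler stands in the tray at crop (242,125). The others are unmoved; the next is at (646,-25.7).

```bash
python3 -c "
from h import *
plan((646.3,-25.7,120,10.4),(646.3,-25.7,16.5,10.4))"
```

```text
clk 23.9 pos [ 446.4 -255.5  123.6] yaw 10.42 w 0.817 F 0.0 [-0.9 -0.8 -0.9]
(646.3, -25.7, 120, 10.4) -> [ 23.81 -18.98   0.38] turn 0.0
(646.3, -25.7, 16.5, 10.4) -> [ 23.77 -19.02  10.73] turn 0.0
```

```bash
python3 -m handwheel '[[8.5,4,-3,0,0],[8.5,8.5,-6.5,0,0],[8.5,13,-10,0,0],[8.5,17,-13.5,0,0],[8.5,21,-17,0,0],[8.5,23.8,-19,0,0],[8.5,23.8,-19,2,0],[8.5,23.77,-19,5,0]]'
python3 -m handwheel '[[8.5,0,0,3,0],[8.5,0,0,5,0],[8.5,0,0,5.73,0],[8.5,0,0,5.73,0],[5,0,0,5.73,0],[5,0,0,5.73,0],[5,0,0,5.73,0],[5,0,0,5.73,0]]' 35
python3 -m handwheel '[[5,0,0,0,0],[5,0,0,0,0],[5,0,0,-4,0],[5,0,0,-8,0],[5,0,0,-10.3,0],[5,-4,0,-10.3,0],[5,-8,0,-10.3,0],[5,-12,0,-10.3,0]]'
python3 -c "
from h import *
plan((491.8,-63.5,120,10.4),(491.8,-63.5,52,10.4))"
```

```text
clock: 24.9
position: [644.7, -23.9, 69.5]
ee_rot: [[0.983, 0.182, 0.001], [0.182, -0.983, -0.0], [0.001, 0.0, -1.0]]
ft_force: [0.6, -0.4, 0.2]
width: 0.996
finger_force: 0.0
clock: 25.9
position: [644.8, -24.5, 14.0]
ee_rot: [[0.984, 0.181, 0.002], [0.181, -0.984, -0.0], [0.002, 0.0, -1.0]]
ft_force: [-1.8, -0.4, 7.4]
width: 0.701
finger_force: 36.4
clock: 26.9
position: [525.1, -46.3, 116.5]
ee_rot: [[0.983, 0.181, 0.001], [0.181, -0.983, -0.0], [0.001, 0.0, -1.0]]
ft_force: [0.8, -1.6, -1.0]
width: 0.704
finger_force: 38.4
clk 26.9 pos [525.1 -46.3 116.5] yaw 10.43 w 0.704 F 38.4 [ 0.8 -1.6 -1. ]
(491.8, -63.5, 120, 10.4) -> [-3.59  1.09 -0.36] turn 0.0
(491.8, -63.5, 52, 10.4) -> [-3.6   1.08  6.44] turn 0.0
```

```bash
python3 -m handwheel '[[5,-1.5,0.5,0,0],[5,-2.5,0.9,0,0],[5,-3.3,1.08,0,0],[5,-3.4,1.08,1,0],[5,-3.4,1.08,2,0],[5,-3.4,1.08,3,0],[5,-3.4,1.08,3,0],[5,-3.4,1.08,3,0]]'
python3 -c "
from h import *
plan((490.7,-63.5,66,10.4),(490.7,-63.5,49.5,10.4))"
```

```text
clock: 27.9
position: [494.7, -62.9, 85.6]
ee_rot: [[0.983, 0.181, -0.0], [0.181, -0.983, 0.0], [-0.0, -0.0, -1.0]]
ft_force: [0.2, 0.0, -0.4]
width: 0.698
finger_force: 38.4
clk 27.9 pos [494.7 -62.9  85.6] yaw 10.43 w 0.698 F 38.4 [ 0.2  0.  -0.4]
(490.7, -63.5, 66, 10.4) -> [-0.4  -0.01  1.96] turn 0.0
(490.7, -63.5, 49.5, 10.4) -> [-0.4  -0.01  3.61] turn 0.0
```

```bash
python3 -m handwheel '[[5,-0.4,0,0,0],[5,-0.4,0,0.5,0],[5,-0.4,0,1,0],[5,-0.4,0,1.4,0],[5,-0.4,0,1.7,0],[5,-0.4,0,1.96,0],[5,-0.4,0,1.96,0],[5,-0.4,0,1.96,0]]'
python3 - <<'E'
from h import *
im,d=get_image("scene");cv2.imwrite("pics/s6.png",cv2.resize(im[100:220,280:440,::-1],None,fx=4,fy=4))
plan((490.7,-63.7,49.5,10.4))
E
```

```text
clock: 28.9
position: [490.7, -63.6, 66.1]
ee_rot: [[0.984, 0.181, 0.0], [0.181, -0.984, -0.0], [0.0, 0.0, -1.0]]
ft_force: [-1.1, -0.3, -0.5]
width: 0.701
finger_force: 38.4
clk 28.95 pos [490.7 -63.6  66.2] yaw 10.42 w 0.699 F 38.4 [-0.1 -0.1 -1.2]
(490.7, -63.7, 49.5, 10.4) -> [-0.    0.01  1.67] turn 0.0
```

View pics/s6.png

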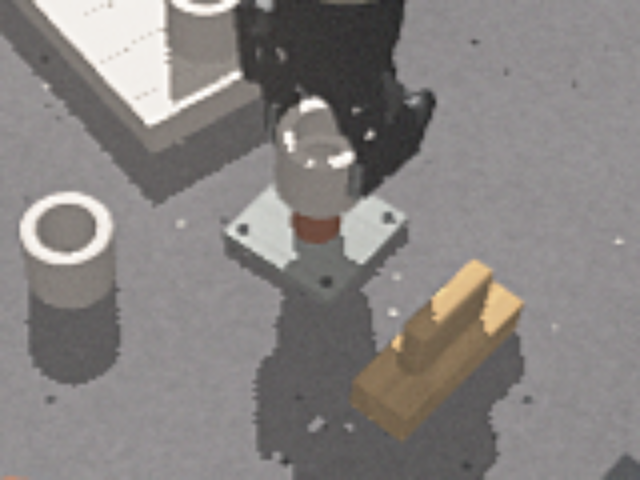

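The coupler is centred over the stub at crop (318,225). Lower, release and measure.

```bash
python3 -m handwheel '[[5,0,0,0.4,0],[5,0,0,0.8,0],[5,0,0,1.2,0],[5,0,0,1.5,0],[5,0,0,1.67,0],[5,0,0,1.67,0],[5,0,0,1.67,0],[5,0,0,1.67,0]]'
python3 -m handwheel '[[8.5,0,0,0,0],[8.5,0,0,0,0],[8.5,0,0,0,0],[8.5,0,0,0,0],[8.5,0,0,0,0],[8.5,0,0,0,0],[8.5,0,0,0,0],[8.5,0,0,0,0]]'
python3 - <<'E'
from h import *
im,d=get_image("scene");P=cloud("scene",d)
for z0 in(50,72): blobs("scene",z0,z0+15,(440,545,-110,-15),8,im,d,lambda a:(a.min(-1)>100))
plan()
E
```

```text
clock: 29.95
position: [490.7, -63.6, 49.5]
ee_rot: [[0.984, 0.181, 0.0], [0.181, -0.984, -0.0], [0.0, 0.0, -1.0]]
ft_force: [-0.2, -0.6, -0.1]
width: 0.701
finger_force: 38.4
clock: 30.95
position: [490.7, -63.6, 49.4]
ee_rot: [[0.984, 0.181, 0.0], [0.181, -0.984, -0.0], [0.0, 0.0, -1.0]]
ft_force: [0.2, 0.8, -0.1]
width: 0.994
finger_force: 0.0
scene px [354 137  13   7  52] mean [482.4 -73.6  62. ] rect [482.9 -72.8] [16.1 31.5] 49.3 52
scene px [348 143  22  14  89] mean [509.2 -48.4  57.2] rect [507.5 -52. ] [25.5 56.9] 38.4 89
scene px [349 130  22  21 218] mean [500.2 -60.8  81.4] rect [497.1 -64.9] [62.9 47.6] 78.3 218
clk 31.0 pos [490.7 -63.7  49.4] yaw 10.41 w 0.991 F 0.0 [-0.5 -0.4  0.9]
```

```bash
python3 -m handwheel '[[5,0,0,0,0],[5,0,0,0,0],[5,0,0,0,0],[5,0,0,0,0],[5,0,0,0,0],[5,0,0,0.3,0],[5,0,0,0.5,0],[5,0,0,0.5,0]]' 25
python3 -c "
from h import *
plan((488,-335,119,10.4),(488,-335,18,10.4))"
```

```text
clock: 32.0
position: [491.7, -63.5, 45.7]
ee_rot: [[0.984, 0.181, 0.002], [0.181, -0.984, -0.0], [0.002, 0.001, -1.0]]
ft_force: [-3.5, 4.7, 33.3]
width: 0.707
finger_force: 30.7
clk 32.0 pos [491.7 -63.5  45.7] yaw 10.42 w 0.707 F 30.7 [-3.5  4.7 33.3]
(488, -335, 119, 10.4) -> [-5.26 26.64 -7.33] turn 0.0
(488, -335, 18, 10.4) -> [-5.28 26.63  2.77] turn 0.0
```

33 N: ridged as well. Into the tray beside the first.

```bash
python3 -m handwheel '[[5,0,0,-0.3,0],[5,0,0,-2,0],[5,0,0,-5,0],[5,0,0,-7.3,0],[5,-1,5,-7.3,0],[5,-2.2,11,-7.3,0],[5,-3.4,17,-7.3,0],[5,-4.5,22.5,-7.3,0]]' 35
python3 -m handwheel '[[5,-0.7,4,0,0],[5,-0.7,4.1,0,0],[5,-0.7,4.1,2,0],[5,-0.7,4.1,4,0],[5,-0.7,4.1,6,0],[5,-0.7,4.1,8,0],[5,-0.7,4.1,9,0],[5,-0.7,4.1,9,0]]'
python3 -c "
from h import *
plan((488,-335,16.5,10.4))"
```

```text
clock: 33.0
position: [486.7, -295.1, 117.2]
ee_rot: [[0.984, 0.181, -0.0], [0.181, -0.984, 0.0], [-0.0, -0.0, -1.0]]
ft_force: [0.9, 0.6, -0.9]
width: 0.703
finger_force: 38.1
clock: 34.0
position: [487.3, -333.9, 26.9]
ee_rot: [[0.983, 0.181, -0.001], [0.181, -0.983, 0.001], [-0.001, -0.001, -1.0]]
ft_force: [-0.2, -0.3, -0.4]
width: 0.701
finger_force: 38.2
clk 34.0 pos [ 487.3 -333.9   26.9] yaw 10.44 w 0.701 F 38.2 [-0.2 -0.3 -0.4]
(488, -335, 16.5, 10.4) -> [0.05 0.12 1.04] turn 0.001
```

```bash
python3 -m handwheel '[[5,0,0,0.4,0],[5,0,0,0.8,0],[5,0,0,1.04,0],[5,0,0,1.04,0],[7,0,0,1.04,0],[7,0,0,1.04,0],[7,0,0,1.04,0],[7,0,0,1.04,0]]'
python3 -m handwheel '[[7,0,0,0,0],[7,0,0,-3,0],[7,0,0,-7,0],[7,0,0,-10,0],[7,2,0,-12,0],[8.5,6,-3,-12,0],[8.5,8,-6,-12,0],[8.5,8,-8,-12,0]]'
python3 - <<'E'
from h import *
im,d=get_image("scene");cv2.imwrite("pics/s7.png",cv2.resize(im[40:280,210:530,::-1],None,fx=2,fy=2))
blobs("scene",45,58,(400,700,-400,150),15,im,d,col=lambda a:a.min(-1)>90)
blobs("top",45,58,(400,700,-200,150),15)
blobs("scene",68,84,(400,620,0,150),5,im,d)
plan((644.3,-133.1,120,10.4),(644.3,-133.1,16,10.4))
E
```

```text
clock: 35.0
position: [487.6, -334.7, 17.0]
ee_rot: [[0.984, 0.181, -0.0], [0.181, -0.984, 0.0], [-0.0, -0.0, -1.0]]
ft_force: [-0.2, 0.4, 0.3]
width: 0.819
finger_force: 0.0
clock: 36.0
position: [552.5, -240.0, 136.9]
ee_rot: [[0.983, 0.182, 0.0], [0.182, -0.983, -0.0], [0.0, 0.0, -1.0]]
ft_force: [0.4, 0.4, 0.9]
width: 0.998
finger_force: 0.0
scene px [292  80  16  17 140] mean [ 497.8 -335.2   52.5] rect [ 496.7 -337.2] [59.4 42.2] 61.0 140
scene px [321  89  20  18 205] mean [ 446.3 -252.2   52.8] rect [ 445.1 -253.4] [60.2 57.3] 77.6 205
scene px [237 111   6   9  23] mean [ 690.3 -345.4   52.8] rect [ 688.2 -346.5] [26.5  6.1] 32.8 23
scene px [354 142  12   7  42] mean [492.1 -64.5  56.2] rect [491.2 -66.1] [24.6 22.1] 8.0 42
scene px [285 148  23  20 237] mean [ 645.4 -132.2   51. ] rect [ 645.  -132.4] [57.4 59.1] 3.8 237
top px [349 188  20  21 178] mean [ 643.6 -133.4   49.5] rect [ 644.3 -133.2] [58.3 55.4] 0.6 178
top px [328 245  12  12 100] mean [491.4 -63.3  53.1] rect [491.6 -62.7] [31.4 31.6] 1.0 100
scene px [381 165  22  22 202] mean [500.1  68.3  76.1] rect [498.4  67. ] [69.5 17.4] 10.1 202
clk 36.1 pos [ 550.8 -239.6  136.8] yaw 10.52 w 0.997 F 0.0 [-0.2  0.  -0.2]
(644.3, -133.1, 120, 10.4) -> [11.14 -8.76  1.67] turn 0.002
(644.3, -133.1, 16, 10.4) -> [11.16 -8.75 12.07] turn 0.002
```

View pics/s7.png

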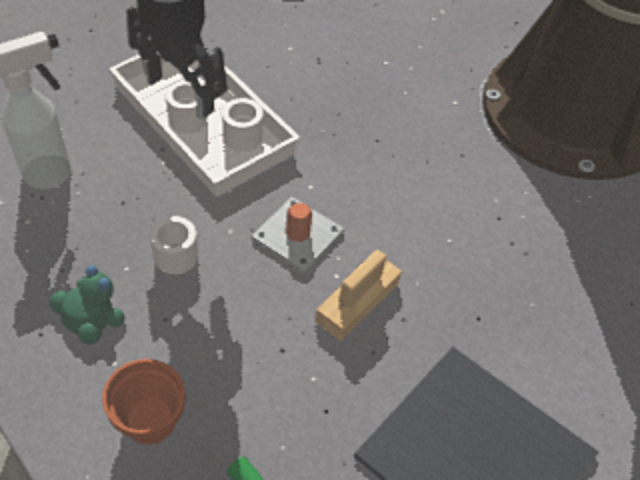

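Both ridged couplers stand in the tray (crop (187,108) and (242,125)). Last coupler next.

```bash
python3 -m handwheel '[[8.5,3,-2,1,0],[8.5,6,-5,2,0],[8.5,9,-7,4,0],[8.5,11.1,-8.75,5,0],[8.5,11.1,-8.75,6,0],[8.5,11.1,-8.75,6,0],[8.5,11.1,-8.75,6,0],[8.5,11.1,-8.75,6,0]]'
python3 -c "
from h import *
plan((644.5,-133.1,16,10.4))"
```

```text
clock: 37.1
position: [645.1, -136.2, 77.6]
ee_rot: [[0.984, 0.18, 0.001], [0.18, -0.984, -0.0], [0.001, 0.0, -1.0]]
ft_force: [-0.6, 0.4, 0.5]
width: 0.99
finger_force: 0.0
clk 37.1 pos [ 645.1 -136.2   77.6] yaw 10.36 w 0.99 F 0.0 [-0.6  0.4  0.5]
(644.5, -133.1, 16, 10.4) -> [-0.   -0.32  6.16] turn -0.001
```

```bash
python3 -m handwheel '[[8.5,0,-0.32,2,0],[8.5,0,-0.32,4,0],[8.5,0,-0.32,6,0],[8.5,0,-0.32,6.16,0],[8.5,0,-0.32,6.16,0],[5,0,-0.32,6.16,0],[5,0,-0.32,6.16,0],[5,0,-0.32,6.16,0]]' 35
python3 -m handwheel '[[5,0,0,0,0],[5,0,0,0,0],[5,0,0,0,0],[5,0,0,-2,0],[5,0,0,-5,0],[5,0,0,-8,0],[5,0,0,-8,0],[5,0,0,-8,0]]'
python3 -c "
from h import *
plan((492,-63.6,95,10.4),(492,-63.6,52,10.4))"
```

```text
clock: 38.1
position: [645.1, -132.4, 16.4]
ee_rot: [[0.984, 0.181, 0.001], [0.181, -0.984, -0.0], [0.001, 0.001, -1.0]]
ft_force: [-0.6, -0.6, 5.6]
width: 0.681
finger_force: 37.6
clock: 39.1
position: [644.5, -132.2, 95.9]
ee_rot: [[0.984, 0.181, 0.001], [0.181, -0.984, -0.0], [0.0, 0.0, -1.0]]
ft_force: [-0.9, 0.8, -1.9]
width: 0.682
finger_force: 38.0
clk 39.1 pos [ 644.5 -132.2   95.9] yaw 10.41 w 0.682 F 38.0 [-0.9  0.8 -1.9]
(492, -63.6, 95, 10.4) -> [-13.76  -9.51   0.08] turn 0.0
(492, -63.6, 52, 10.4) -> [-13.76  -9.51   4.38] turn 0.0
```

```bash
python3 -m handwheel '[[5,-3,-2,0,0],[5,-6,-4,0,0],[5,-9,-6,0,0],[5,-12,-8,0,0],[5,-13.76,-9.51,0,0],[5,-13.76,-9.51,0,0],[5,-13.76,-9.51,1,0],[5,-13.76,-9.51,2,0]]'
python3 -m handwheel '[[5,0,0,0.2,0],[5,0,0,0.3,0],[5,0,0,0.5,0],[5,0,0,0.6,0],[5,0,0,0.6,0],[5,0,0,0.6,0],[5,0,0,0.6,0],[5,0,0,0.6,0]]'
python3 -c "
from h import *
plan((492,-63.6,52,10.4))"
```

```text
clock: 40.1
position: [492.7, -63.9, 74.5]
ee_rot: [[0.984, 0.181, 0.0], [0.181, -0.984, -0.0], [0.0, 0.0, -1.0]]
ft_force: [-0.2, 0.7, -0.8]
width: 0.686
finger_force: 38.1
clock: 41.1
position: [492.1, -63.6, 69.4]
ee_rot: [[0.984, 0.181, 0.0], [0.181, -0.984, -0.0], [0.0, 0.0, -1.0]]
ft_force: [-0.0, -0.6, -1.1]
width: 0.685
finger_force: 38.1
clk 41.1 pos [492.1 -63.6  69.4] yaw 10.41 w 0.685 F 38.1 [-0.  -0.6 -1.1]
(492, -63.6, 52, 10.4) -> [-0.01 -0.    1.74] turn 0.0
```

```bash
python3 -m handwheel '[[5,0,0,0.4,0],[5,0,0,0.8,0],[5,0,0,1.2,0],[5,0,0,1.5,0],[5,0,0,1.74,0],[5,0,0,1.74,0],[5,0,0,1.74,0],[5,0,0,1.74,0]]'
python3 -m handwheel '[[8.5,0,0,0,0],[8.5,0,0,0,0],[8.5,0,0,0,0],[8.5,0,0,0,0],[8.5,0,0,0,0],[8.5,0,0,0,0],[8.5,0,0,0,0],[8.5,0,0,0,0]]'
python3 - <<'E'
from h import *
im,d=get_image("scene");cv2.imwrite("pics/s8.png",cv2.resize(im[100:220,280:440,::-1],None,fx=4,fy=4))
for z0 in(50,72): blobs("scene",z0,z0+15,(440,545,-110,-15),8,im,d,lambda a:(a.min(-1)>100))
plan()
E
```

```text
clock: 42.1
position: [492.2, -63.6, 52.1]
ee_rot: [[0.984, 0.181, 0.0], [0.181, -0.984, -0.0], [0.0, 0.0, -1.0]]
ft_force: [-0.7, -0.4, -0.5]
width: 0.682
finger_force: 38.1
clock: 43.1
position: [492.1, -63.6, 52.0]
ee_rot: [[0.984, 0.181, 0.0], [0.181, -0.984, 0.0], [0.0, 0.0, -1.0]]
ft_force: [-0.3, -0.1, -0.1]
width: 0.994
finger_force: 0.0
scene px [349 135  22  21 291] mean [494.7 -62.2  59. ] rect [491.7 -64. ] [61.  54.8] 50.3 291
clk 43.15 pos [492.1 -63.6  52. ] yaw 10.42 w 0.995 F 0.0 [-0.5  0.6  0.8]
```

View pics/s8.png

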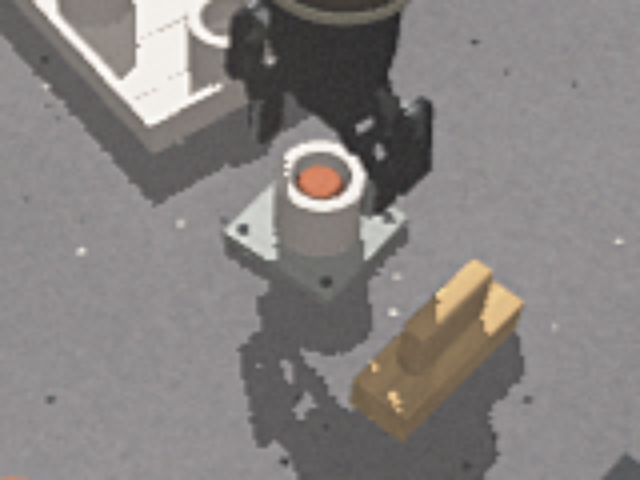

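The coupler slid right down to the plate (crop (320,200), copper showing inside). It is clear, so it goes to the board.

```bash
python3 -m handwheel '[[8.5,0,0,1,0],[8.5,0,0,2,0],[8.5,0,0,2.5,0],[8.5,0,0,2.5,0],[5,0,0,2.5,0],[5,0,0,2.5,0],[5,0,0,2.5,0],[5,0,0,2.5,0]]' 35
python3 -m handwheel '[[5,0,0,0,0],[5,0,0,0,0],[5,0,0,-2,0],[5,0,0,-4,0],[5,0,0,-6,0],[5,0,0,-8.5,0],[5,0,0,-8.5,0],[5,0,0,-8.5,0]]'
python3 -c "
from h import *
plan((526,303.8,111,10.4))"
```

```text
clock: 44.15
position: [492.3, -63.6, 27.5]
ee_rot: [[0.984, 0.181, 0.001], [0.181, -0.984, -0.0], [0.001, 0.0, -1.0]]
ft_force: [-2.3, 0.5, 5.1]
width: 0.69
finger_force: 36.6
clock: 45.15
position: [491.9, -63.6, 111.7]
ee_rot: [[0.984, 0.181, 0.0], [0.181, -0.984, -0.0], [0.0, 0.0, -1.0]]
ft_force: [-0.3, 0.4, -0.4]
width: 0.687
finger_force: 38.3
clk 45.15 pos [491.9 -63.6 111.7] yaw 10.42 w 0.687 F 38.3 [-0.3  0.4 -0.4]
(526, 303.8, 111, 10.4) -> [ 10.   -35.51   0.07] turn 0.0
```

```bash
python3 -m handwheel '[[5,1,-4,0,0],[5,2.5,-9,0,0],[5,4,-14,0,0],[5,5.5,-19,0,0],[5,7,-24,0,0],[5,8.5,-29,0,0],[5,9.5,-33,0,0],[5,10,-35.5,0,0]]'
python3 -m handwheel '[[5,0,0,0,0],[5,0,0,2,0],[5,0,0,4,0],[5,0,0,6,0],[5,0,0,7,0],[5,0,0,7.5,0],[5,0,0,7.5,0],[5,0,0,7.5,0]]'
python3 -c "
from h import *
plan((526,303.8,29.7,10.4))"
```

```text
clock: 46.15
position: [525.6, 305.5, 110.6]
ee_rot: [[0.983, 0.182, -0.001], [0.182, -0.983, -0.001], [-0.001, 0.0, -1.0]]
ft_force: [0.0, 0.0, -0.6]
width: 0.684
finger_force: 38.3
clock: 47.15
position: [526.6, 303.8, 37.6]
ee_rot: [[0.984, 0.181, 0.001], [0.181, -0.984, 0.0], [0.001, -0.0, -1.0]]
ft_force: [0.8, 0.3, -1.4]
width: 0.683
finger_force: 38.3
clk 47.15 pos [526.6 303.8  37.6] yaw 10.42 w 0.683 F 38.3 [ 0.8  0.3 -1.4]
(526, 303.8, 29.7, 10.4) -> [-0.06 -0.01  0.79] turn 0.0
```

```bash
python3 -m handwheel '[[5,0,0,0.3,0],[5,0,0,0.6,0],[5,0,0,0.79,0],[5,0,0,0.79,0],[8,0,0,0.79,0],[8,0,0,0.79,0],[8,0,0,0.79,0],[8,0,0,0.79,0]]'
python3 -m handwheel '[[8,0,0,-1,0],[8,0,0,-4,0],[8,0,0,-8,0],[8,0,2,-12,0],[8,0,6,-14,0],[8,0,10,-14,0],[8,0,15,-14,0],[8,0,20,-14,0]]'
python3 -m handwheel '[[8,0,3,0,0],[8,0,4,0,0],[8,0,4,0,0],[8,0,4,0,0],[8,0,4,0,0],[8,0,4,0,0],[8,0,4,0,0],[8,0,4,0,0]]'
python3 - <<'E'
from h import *
im,d=get_image("scene");cv2.imwrite("pics/s9.png",im[:,:,::-1])
for n in("scene","top"):
    blobs(n,45,70,(400,700,150,420),15);blobs(n,70,84,(400,620,0,150),5)
    blobs(n,3,18,(380,700,400,550),8,col=lambda a:(a[...,0]>1.5*a[...,1])&(a[...,0]>60))
plan()
E
```

```text
clock: 48.15
position: [526.2, 303.6, 29.1]
ee_rot: [[0.984, 0.181, -0.0], [0.181, -0.984, -0.0], [-0.0, 0.0, -1.0]]
ft_force: [-0.7, 0.1, -0.2]
width: 0.935
finger_force: 0.0
clock: 49.15
position: [562.6, 105.6, 170.0]
ee_rot: [[0.983, 0.181, 0.001], [0.181, -0.983, 0.0], [0.001, 0.0, -1.0]]
ft_force: [1.0, 1.0, -0.3]
width: 0.935
finger_force: 0.0
clock: 50.15
position: [569.6, 67.7, 169.1]
ee_rot: [[0.983, 0.181, -0.0], [0.181, -0.983, 0.0], [-0.0, -0.0, -1.0]]
ft_force: [0.2, 0.5, 0.1]
width: 0.935
finger_force: 0.0
scene px [438 244  31  29 478] mean [528.3 303.9  59.8] rect [527.  303.6] [59.  58.4] 2.6 478
scene px [381 169  22  18 114] mean [509.8  72.3  76.4] rect [499.9  68.7] [65.3 16.6] 7.9 114
scene px [490 285  30  25 321] mean [478.8 427.   10.9] rect [478.2 427.3] [29.1 72.7] 81.6 321
scene px [509 307  17  18 175] mean [488.7 468.5  10.8] rect [488.1 468.3] [32.9 22.9] 11.0 175
top px [195 226  22  22 234] mean [524.5 301.7  59.6] rect [525.2 302.7] [58.4 57.3] 41.0 234
top px [284 236   9  25 152] mean [496.8  66.   75.4] rect [496.7  65.9] [68.5 18. ] 10.1 152
top px [160 241  12  25 179] mean [477.  425.9   9.4] rect [476.9 427.1] [31.2 71.6] 82.4 179
top px [148 244   9  12  91] mean [486.3 467.4   9.1] rect [486.3 467.6] [32.  22.6] 10.9 91
clk 50.5 pos [569.6  67.6 169.1] yaw 10.41 w 0.935 F 0.0 [-0.6  0.2 -0. ]
```

View pics/s9.png

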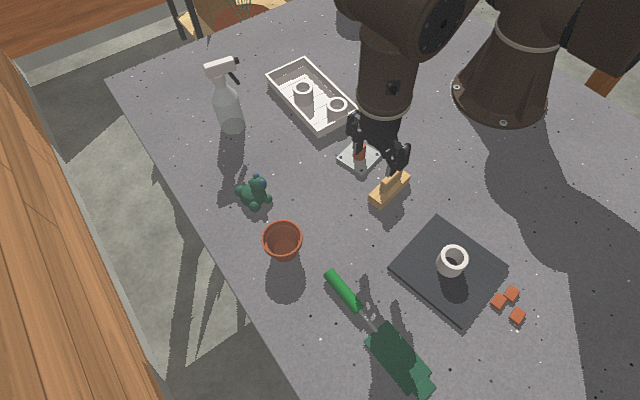

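The coupler is upright on the board (453,261). Two couplers are in the tray, the chips are on the bench, the scraper is standing (390,187), and the bystanders are unmoved. Hand in.

```bash
python3 -c "
from station import ctrl
print(ctrl.finish_job())"
```

```text
the job is handed in; nothing more can be done
None
```

The job is handed in: chips on the bench, scraper standing clear of the board, the two couplers that stopped part-way in the tray and the one that slid right down upright on the board, bystanders untouched; the hand-in call returned no verdict.

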